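Raise the bread sign until it locks

ROBOT

A 6-joint arm with a two-finger parallel gripper is mounted at the origin on the work surface. World frame = base frame: x ahead of the robot, y to its left, z up, the work surface at z = 0. Lengths are in m, angles in degrees, forces in N, time in s.
With the tool pointing down it reaches from about 0.35 to 0.875 m from the base axis. Payload 4.2 kg.
Tool frame: the origin (TCP) lies midway between the tips of the shut fingers; the grasp point (between the pads) lies 19 mm behind it; y points along the fingers, x is the direction in which the jaws open and shut, and the axes are right-handed (so a half turn about y gives the same grasp; the last joint's range is limited). The gripper opens to 87 mm and grips with 3 to 60 N. Pads are 19 mm wide; open, the fingers measure 117 mm over their backs; the gripper's body (75 mm by 190 mm) begins 51 mm behind the grasp point.
Start: joints at [84.546, 22.042, 0.453, 0, -68.411, -14.817], TCP at [0.217, 0.586, 0.198] pointing down, gripper open.
Joint ranges: [-179.83, 179.83], [-69.29, 118.12], [-61.27, 80.66], [-181.25, 117.63], [-171.15, -9.14], [-177.46, 177.46]. Speed limits (degrees/s): [159.86, 159.86, 180, 180, 180, 180].

INTERFACE

Orientations are given as a 3x3 rotation matrix whose columns are the frame's x, y, z axes.
In Python, from station import * gives the robot as it stands.
- The arm moves only by the tool jog_arm, never from a script. Its argument "series" is a list of rows, each a list of 3 entries, a list of its own where there are three numbers: the shift along the tool's x, y, z in m, then the turn, a rotation vector about the tool's x, y, z in degrees, then the finger opening in m, from 0 to 0.087. A call has 1 to 10 rows; each row shifts and turns the commanded pose from where the row before left it, along the tool's axes as they then stand; what a row does not reach is not made up. A row lasts 1/8 s, in which the tool goes at most 62.5 mm and 10.7 degrees, less where a joint would pass 70% of its speed; a pose out of reach is approached as far as the arm can. A call is refused whole if a number of a shift passes 0.0625 or a number of a turn 10.7, either way. A call with a gripper value outside its range is refused whole. The fingers move at their own pace and stop on an object; the grip force is fixed at half the most. Time passes only in rows, so rows that do not move let the fingers close. It gives the time, the measured TCP pose, the force and the opening at its end, in the units of the state.
- sense(): the state, without advancing time (a new reading comes with each control period).
- capture(name): name is "scene" or "top" or "wrist"; returns the picture (400x640x3 uint8, red, green, blue); there is no depth.
- camera_info(name): a dict with "fx", "fy", "cx", "cy" (pixels), "rvec" (rotation vector, rad) and "tvec" (3), from world to camera coordinates, as OpenCV has them. Camera axes: x right, y down, z forward; pixel columns grow to the right and rows downward; lengths in m; the calibration is good to about 2 mm. A picture is of the moment at which its call begins: read the wrist's pose just before it. camera_info takes no time and is no camera call; for the wrist camera it gives the pose at the moment of the call.
- finish_job(): hands the job in, once; it reports no verdict.
The state is a dict: "time_s": time; "joints": joint angles; "joint_velocities": joint speeds; "effort": joint torques, N m; "tcp_pos": TCP position; "ee_rot": TCP orientation; "wrist_force": force on the tool from outside, world axes, zero at the start; "moment": the same for the moment, N m; "gripper_width": opening from 0.0 (shut) to 1.0 (fully open).
Only numpy, scipy, OpenCV 4.12 (cv2) and the standard library are available. Lean on these libraries where they do the work, as an engineer would, in place of code of your own. Each camera call takes 0.05 s, during which the arm holds its last target. There are 200 camera calls.

TASK

One of the two bread signs, behind the bread crates, is still pushed down, too low behind the bread for the guests. Draw that sign up out of its stand until its spring button clicks out through the hole in the tube and holds it, then let go and leave the stand upright where it is. Leave the other sign, which is already up and locked, and everything else on the table as they are.

Things in the scene. Friction and masses are not known exactly. Their poses are not given: they have to be found in the camera images.
- sign_stand: Stand of the sign that is down, loose, left or right at random, robot side of a crate. Base disc 150 mm across, 12 thick, 1.7 kg (stays put when the sign is drawn up); upright steel tube 24 mm square, black collar 31 mm square on top, to 148 mm above the table. Origin: centre of the underside; z up the tube, x out of the tube face with the hole (printed face, roughly away from the robot)
- sign_panel (a joint): How far inner tube and card frame are drawn up out of sign_stand, m: starts at 0 to 0.045; at 0.090 (1.5 mm play) the button snaps out; hard stop 0.098. Slides along the stand's z, cannot turn. Friction holds it wherever it is left, even unlocked; drawing it up takes 5 to 8 N. Once locked it moves no more either way; pulling over about 15 N lifts the stand
- sign_panel_top (a point): Middle of the top edge of the lowered sign's card frame, on the tube axis, 238 mm above the table plus joint sign_panel. Frame: flat upright black slab with white card, 120 mm wide (stand's y), 84 high, 10 thick (stand's x: pinch it from above, one finger in front, one behind), on a 16 mm square black inner tube, together 0.22 kg. Axes as the stand's
- lock_button (a joint): How far the spring button of the inner tube of sign_stand is out, m: about 0 while it rubs hidden inside the outer tube, 0.008 when clicked out through the hole (then 4.7 mm proud of the tube). Its spring, 2 to 4 N, pushes it out by itself on reaching the hole; it needs no touching. Pushed back in it would release the sign
- sign_stand_hole (a point): Centre of the 12 mm button hole in the tube face of sign_stand that looks along the stand's +x, 118 mm above the table and 12 mm off the tube's axis. The round steel button, 9 mm across, shows here when it is out.
- raised_stand: The other sign stand, same make and sizes and axes, its sign already up and locked (frame top 328 mm above the table, button out). Origin: centre of its underside. On the far side of each stand, from 75 to 250 mm off its axis, stands a fixed wooden crate 220 x 320 mm (x, y), rim 100 mm high, bread heaped to about 150 mm
- raised_panel (a joint): Extension of the raised stand's sign, m: 0.090, locked.
- jam_jar: Glass jar 66 mm across and 85 mm high, between the two sign stands. Origin: centre of its underside.
- pastry_tongs: Steel pastry tongs lying flat along their x, about 205 x 70 x 12 mm, between the crates. Origin: middle, on the table.
- butter_bowl: White bowl 104 mm across and 45 mm high, near the robot on its left. Origin: centre of its underside.
- honey_jar: Glass jar 60 mm across and 75 mm high, near the robot on its right. Origin: centre of its underside.
- pepper_mill: Wooden pepper mill 58 mm across and 148 mm high, at the left side. Origin: centre of its underside.
- coffee_mug: White mug 80 mm across, 92 mm high, handle towards its +y, at the right side. Origin: centre of its underside.
Things that resemble listed ones, but are neither listed nor needed, are in the scene too. What is shaped like the sign_stand but blue is not meant.

How it is judged:
By the outcome, as a careful person would: the job done as asked, in the order asked, and still so for the second after the job is handed in, with the robot touching nothing.
It also fails if it takes over 38 s, if anything falls off the work surface, if the arm or the gripper's body presses on something with over 40 N, if the wrist force passes 120 N, or if a joint passes its speed limit or range.

## Working session

There is one attempt and no reset: what is moved stays moved. The work goes in short steps, Python scripts to look and compute and a tool call to move; the robot and the scene stay as the last step left them, time stands still between calls to the robot, and variables do not carry over. Pictures are saved under pics/ and viewed, about 8 in all and at most 12, crops included, and the job is handed in when it is done.

Besides the shell and the picture viewer there is one more tool, called after "Emit:" in YAML: its name, and indented under it one key for each argument. jog_arm: Moves the arm, as the interface text tells. Its arguments: {"type":"object","properties":{"series":{"type":"array","items":{"type":"array"}}},"required":["series"]}

```bash
mkdir -p pics
python3 - <<'E'
from station import *
import cv2,numpy as np
s=sense();print(s)
for n in("scene","top"):
    im=capture(n);cv2.imwrite(f"pics/{n}0.png",im[:,:,::-1]);print(n,camera_info(n))
E
```

```text
{'time_s': 0.0, 'joints': array([ 8.45455876e+01,  2.20908152e+01,  3.81588188e-01, -3.02625627e-02,
       -6.84122807e+01, -1.48161369e+01]), 'joint_velocities': array([-0.03269853,  0.00675314, -0.01065934, -0.03700225, -0.1207268 ,
       -0.14048145]), 'effort': array([ 8.48573086e-05, -3.90666211e+01,  1.87401885e+01,  4.21973437e+00,
        1.08854947e-02, -1.94507779e-04]), 'tcp_pos': array([0.21628858, 0.58568797, 0.19696816]), 'ee_rot': array([[-3.46635547e-01, -6.90485057e-04,  9.37999638e-01],
       [-9.37997369e-01, -2.06437335e-03, -3.46636228e-01],
       [ 2.17572859e-03, -9.99997631e-01,  6.79120196e-05]]), 'wrist_force': array([ 0.74983503, -0.03393146, -0.12751435]), 'moment': array([-0.08135861,  0.0249008 , -0.01344449]), 'gripper_width': 1.0026894273384952}
scene {'fx': 368.71884639148004, 'fy': 368.71884639148004, 'cx': 319.1305347658979, 'cy': 203.89388436676958, 'rvec': array([ 2.19627148,  1.04902777, -0.41614781]), 'tvec': array([-0.32097631, -0.14359632,  1.39053291])}
top {'fx': 504.7468234064356, 'fy': 504.7468234064356, 'cx': 324.6011816073311, 'cy': 194.36798038049, 'rvec': array([ 2.19033466, -2.14813187,  0.09244016]), 'tvec': array([0.00550998, 0.48501819, 1.86355382])}
```

View pics/scene0.png

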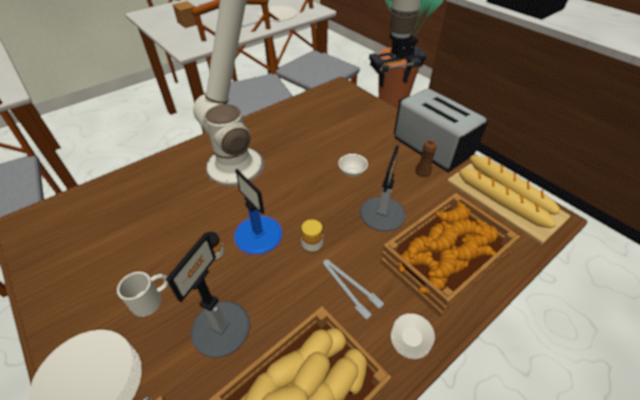

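View pics/top0.png

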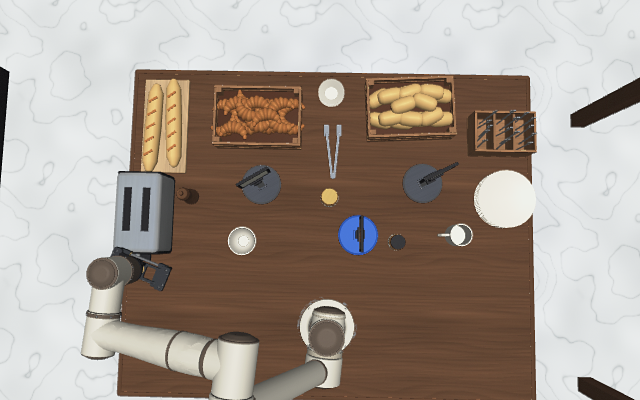

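The scene view shows the near sign at (190,265) over its disc at (220,328), and the far-left sign at (390,165) over its disc at (383,213). The blue one is a decoy. In the top view the discs are at (262,184) and (423,184). Next I'll measure the discs and heights.

```bash
cat > h.py <<'E'
from station import *
import cv2,numpy as np
def ray(ci,u,v):
    R=cv2.Rodrigues(ci["rvec"])[0];c=-R.T@ci["tvec"]
    return c,R.T@np.array([(u-ci["cx"])/ci["fx"],(v-ci["cy"])/ci["fy"],1])
def onz(ci,u,v,z):
    c,d=ray(ci,u,v);return c+d*(z-c[2])/d[2]
def proj(ci,P):
    K=np.array([[ci["fx"],0,ci["cx"]],[0,ci["fy"],ci["cy"]],[0,0,1]])
    return cv2.projectPoints(np.atleast_2d(P).astype(float),ci["rvec"],ci["tvec"],K,None)[0][:,0]
E
python3 - <<'E'
from h import *
t=cv2.imread("pics/top0.png");ct=camera_info("top");cs=camera_info("scene")
hsv=cv2.cvtColor(t,cv2.COLOR_BGR2HSV)
for n,(u0,v0) in dict(L=(262,184),R=(423,184)).items():
    x0,y0=u0-45,v0-40;c=hsv[y0:y0+80,x0:x0+90]
    m=((c[:,:,1]<90)&(c[:,:,2]<110)).astype(np.uint8)
    m=cv2.morphologyEx(m,cv2.MORPH_OPEN,np.ones((3,3)))
    k,l,st,ce=cv2.connectedComponentsWithStats(m);i=l[40,45] or 1+np.argmax(st[1:,4])
    pts=np.argwhere(l==i)[:,::-1]+[x0,y0]
    print(n,st[i])
    W=np.array([onz(ct,u,v,0.012)[:2] for u,v in pts])
    # disc circle: lower (near-robot) half of hull
    h=cv2.convexHull(pts.astype(np.int32))[:,0]
    H=np.array([onz(ct,u,v,0.012)[:2] for u,v in h])
    c0=onz(ct,u0,v0,0.012)[:2]
    from scipy.optimize import least_squares
    f=least_squares(lambda p:np.hypot(*(H-p).T)-0.075,c0,loss="soft_l1",f_scale=0.002)
    P=f.x;print(P,np.round(f.fun*1000,1))
    for z in(.148,.238,.283,.328):print(z,proj(ct,[*P,z])[0],proj(cs,[*P,z])[0])
    print('base',proj(ct,[*P,.012])[0],proj(cs,[*P,.012])[0])
s=cv2.imread("pics/scene0.png")
a=cv2.resize(s[220:360,140:280],(400,400),interpolation=2);b=cv2.resize(s[125:245,330:450],(400,400),interpolation=2)
c=cv2.resize(t[140:230,210:310],(400,200*9//5//2*1),interpolation=2)
A=cv2.resize(t[145:210,212:312],(400,200+0),interpolation=2) if 0 else cv2.resize(t[150:200,212:312],(400,200),interpolation=2)
B=cv2.resize(t[150:200,380:480],(400,200),interpolation=2)
cv2.imwrite("pics/crop1.png",np.vstack([np.hstack([b,a]),np.hstack([A,B])]))
E
```

```text
L [  19   21   45   39 1249]
[0.52037574 0.25671433] [-0.5  0.6 -0.4  0.4  0.2 -0.3 -0.4 -0.7 -1.  18.2 18.3 -1.9 -0.1 -1.
 -0.9  0.2  0.5  0.7  0.3  0.3  0.1]
0.148 [255.49407545 179.59740976] [386.96247587 181.77671761]
0.238 [251.59672592 176.27274156] [391.13886463 158.82925367]
0.283 [249.48765497 174.47358009] [393.43005899 146.2401239 ]
0.328 [247.25958683 172.57290702] [395.87471571 132.80778433]
base [260.68696438 184.02724921] [381.51085004 211.73106204]
R [  25   19   54   40 1313]
[ 0.53740421 -0.35222336] [68.8 -1.  -0.1 -0.5 -0.1  1.5  2.   1.1  1.   1.3  1.   0.5 -0.  -0.7
 66.2 72.6]
0.148 [429.71526182 178.0239214 ] [206.62243655 301.19486138]
0.238 [435.13620012 174.60674339] [197.01853046 280.42466299]
0.283 [438.07033882 172.75716059] [191.58198043 268.6671321 ]
0.328 [441.17046114 170.80294728] [185.64438436 255.82599777]
base [422.49444201 182.57568445] [218.59748214 327.09308135]
```

View pics/crop1.png

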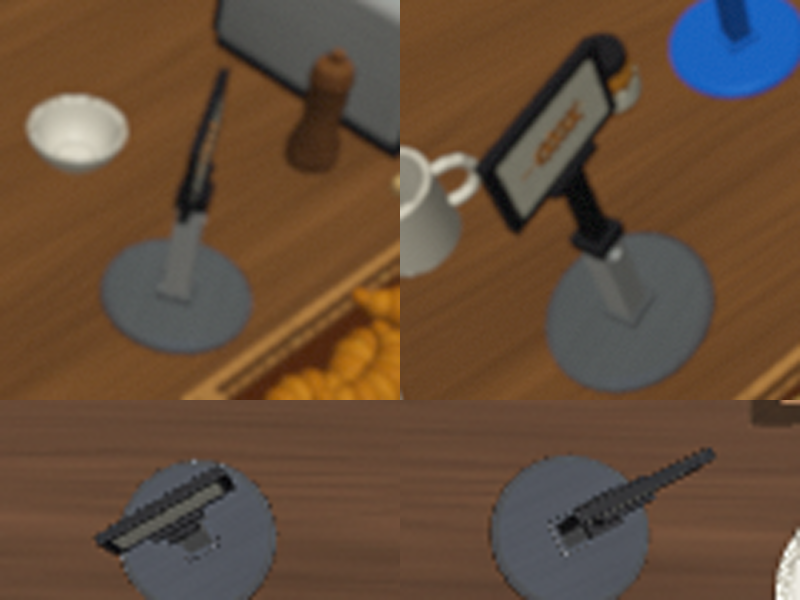

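The left sign, in front of the croissants, is the lowered one: the black frame sits right on the tube. The right sign is up. I'll work out its yaw and extension from the corner pixels.

Run:
```python
from h import *
from scipy.optimize import least_squares
ct=camera_info("top");cs=camera_info("scene")
for a,b in[((236.3,184.5),(266.5,167.0))]:
  for z in(.238,.26,.283):
    A,B=onz(ct,*a,z),onz(ct,*b,z);print(z,(A+B)/2,np.hypot(*(A-B)[:2]),np.degrees(np.arctan2(*(A-B)[[1,0]])))
def pts(p):
    x,y,q,w=p;d=np.array([np.cos(w),np.sin(w),0])*.06;o=np.array([x,y,.238+q])
    return o+d,o-d,o+d-[0,0,.084],o-d-[0,0,.084]
def res(p):
    a,b,c,e=pts(p)
    return np.r_[proj(ct,[a,b]).ravel()-[236.3,184.5,266.5,167.0],
      proj(cs,[a]).ravel()-[396.6,146.5],proj(cs,[e]).ravel()-[385.3,189.5],(p[:2]-[.5204,.2567])/.002]
f=least_squares(res,[.52,.257,.02,np.radians(120)]);print(f.x,np.degrees(f.x[3]),f.fun.round(1));print(proj(cs,pts(f.x)))
s=sense();print(s['tcp_pos'])
```

```text
0.238 [0.52215646 0.25735798 0.238     ] 0.11561807469001975 121.55021589386108
0.26 [0.51932929 0.25391489 0.26      ] 0.11408834266548198 121.55021589386106
0.283 [0.51637361 0.2503153  0.283     ] 0.11248907736710158 121.55021589386108
[0.52160928 0.25770155 0.00791466 2.12687728] 121.86109177300969 [-1.1  0.3  0.1 -0.6 -0.4 -2.2 -1.5  2.4  0.6  0.5]
[[396.23771516 144.28931265]
 [387.63009395 170.16579303]
 [392.1615752  165.96132778]
 [383.75532967 191.91395139]]
[0.21632669 0.58576467 0.19709819]
```

Emit:
jog_arm:
  series:
    - [[0, -0.04, 0], [0, 9.475, 0], 0.087]
    - [[0, -0.04, 0], [0, 9.475, 0], 0.087]
    - [[0, -0.04, 0], [0, 9.475, 0], 0.087]
    - [[0, -0.04, 0], [0, 9.475, 0], 0.087]
    - [[-0.014, 0, 0.058], [0, 0, 0], 0.087]
    - [[-0.014, 0, 0.058], [0, 0, 0], 0.087]
    - [[-0.014, 0, 0.058], [0, 0, 0], 0.087]
    - [[-0.014, 0, 0.058], [0, 0, 0], 0.087]
    - [[-0.014, 0, 0.058], [0, 0, 0], 0.087]
    - [[-0.014, 0, 0.058], [0, 0, 0], 0.087]

```text
time_s: 1.35
tcp_pos: [0.4723, 0.3333, 0.3577]
ee_rot: [[-0.849, -0.001, 0.528], [-0.528, -0.0, -0.849], [0.001, -1.0, -0.0]]
wrist_force: [-0.3, 1.0, -0.2]
gripper_width: 1.0
```

Emit:
jog_arm:
  series:
    - [[0, 0, 0], [0, 0, 0], 0.087]
    - [[0, 0, 0], [0, 0, 0], 0.087]

```text
time_s: 1.6
tcp_pos: [0.4713, 0.3348, 0.3575]
ee_rot: [[-0.85, -0.001, 0.527], [-0.527, -0.0, -0.85], [0.001, -1.0, -0.0]]
wrist_force: [0.0, -0.3, -0.8]
gripper_width: 1.003
```

Run:
```python
from h import *
s=sense();print(s['time_s'],s['tcp_pos'],s['ee_rot'],s['wrist_force'])
ci=camera_info("wrist");im=capture("wrist");cv2.imwrite("pics/w1.png",im[:,:,::-1])
np.save("w1.npy",ci,allow_pickle=True)
d=np.array([np.cos(2.126),np.sin(2.126),0])*.06;o=np.array([.5216,.2577,.246]);print(proj(ci,[o,o+d,o-d]),ray(ci,320,200))
```

```text
1.6 [0.47127268 0.33479595 0.35751368] [[-8.49987455e-01 -9.58649400e-04  5.26802056e-01]
 [-5.26801942e-01 -3.88247853e-04 -8.49987978e-01]
 [ 1.01937023e-03 -9.99999465e-01 -1.75012561e-04]] [ 0.03843504 -0.28395745 -0.82819952]
[[320.33498516  82.27725323]
 [320.46918555 152.02259333]
 [320.18501312   4.33521465]] (array([0.51043875, 0.27510968, 0.54381458]), array([-0.14177385,  0.23369681, -0.96201007]))
```

View pics/w1.png

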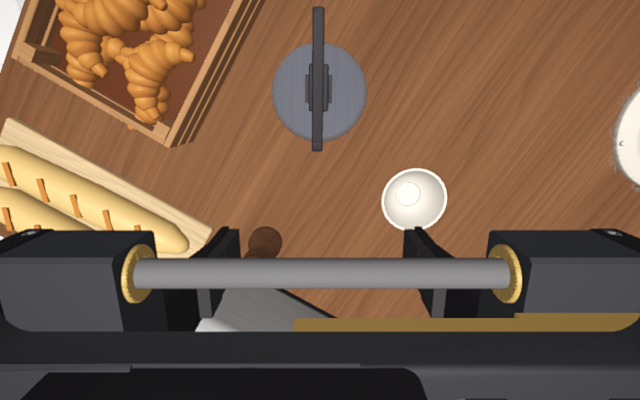

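The wrist view shows the frame top edge from (318,7) to (317,151), centre about (318,79). That is within 3 px of the prediction.

Run:
```python
from h import *
ci=np.load("w1.npy",allow_pickle=True).item();im=cv2.imread("pics/w1.png")
g=im.max(2)
for r in (15,30,45,130,145):
    c=np.where(g[r,295:345]<85)[0]+295;print(r,c.min(),c.max(),c.mean())
c=np.where(g[0:200,318]<85)[0];print(c.min(),c.max())
s=sense();R=s['ee_rot']
for z in(.238,.246,.26):
    A,B=onz(ci,318.2,c.min(),z),onz(ci,318,c[c<165].max()+.5,z)
    print(z,(A+B)/2,np.linalg.norm(A-B),np.degrees(np.arctan2(*(B-A)[[1,0]])),R.T@((A+B)/2-s['tcp_pos']))
```

```text
15 313 323 318.0
30 313 323 318.0
45 313 323 318.0
130 312 322 317.0
145 312 321 316.5
7 150
0.238 [0.52343262 0.25851858 0.238     ] 0.11981204740080419 121.50799789691084 [-0.00415209  0.11966257  0.09299982]
0.246 [0.5230927 0.2589526 0.246    ] 0.11667780709571632 121.50799789691084 [-0.00408659  0.1116627   0.09245051]
0.26 [0.52249785 0.25971213 0.26      ] 0.11119288656181257 121.50799789691084 [-0.00397197  0.09766293  0.09148922]
```

Emit:
jog_arm:
  series:
    - [[-0.002, 0, 0.046], [0, 0, 0], 0.087]
    - [[-0.002, 0, 0.046], [0, 0, 0], 0.087]
    - [[0, 0, 0], [0, 0, 0], 0.087]
    - [[0, 0.04, 0], [0, 0, 0], 0.087]
    - [[0, 0.04, 0], [0, 0, 0], 0.087]
    - [[0, 0.03, 0], [0, 0, 0], 0.087]
    - [[0, 0.025, 0], [0, 0, 0], 0.087]
    - [[0, 0.0225, 0], [0, 0, 0], 0.087]
    - [[0, 0, 0], [0, 0, 0], 0.087]
    - [[0, 0, 0], [0, 0, 0], 0.087]

```text
time_s: 2.9
tcp_pos: [0.5234, 0.2602, 0.2017]
ee_rot: [[-0.849, 0.002, 0.529], [-0.529, 0.001, -0.849], [-0.002, -1.0, 0.0]]
wrist_force: [-0.2, 0.6, -0.5]
gripper_width: 1.002
```

Emit:
jog_arm:
  series:
    - [[0, 0, 0], [0, 0, 0], 0.04]
    - [[0, 0, 0], [0, 0, 0], 0.03]
    - [[0, 0, 0], [0, 0, 0], 0.02]
    - [[0, 0, 0], [0, 0, 0], 0.018]

```text
time_s: 3.4
tcp_pos: [0.5234, 0.2588, 0.2007]
ee_rot: [[-0.85, 0.0, 0.527], [-0.527, 0.0, -0.85], [-0.0, -1.0, -0.0]]
wrist_force: [-1.2, 1.0, -0.1]
gripper_width: 0.632
```

Run:
```python
from h import *
im=capture("wrist");a=im[:,:,::-1]
cv2.imwrite("pics/w2.png",a);s=sense();print(s['tcp_pos'],s['wrist_force'],s['gripper_width']*87)
```

```text
[0.52337739 0.25876527 0.20062423] [-0.06264591  0.18964414  0.60506559] 50.76706197655304
```

View pics/w2.png

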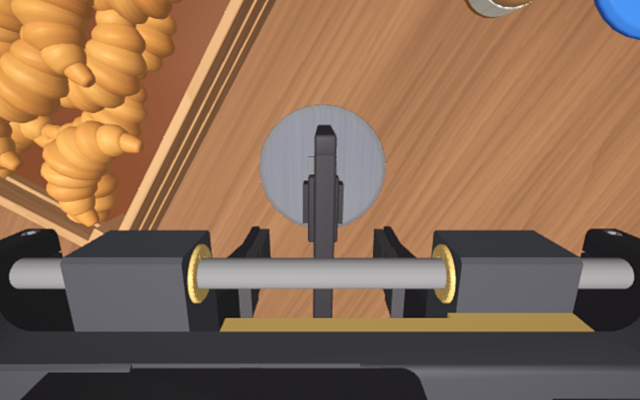

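The frame, at column 322, is centred between the fingers (about 257 and 385). I'll close fully.

Emit:
jog_arm:
  series:
    - [[0, 0, 0], [0, 0, 0], 0.02]
    - [[0, 0, 0], [0, 0, 0], 0.02]
    - [[0, 0, 0], [0, 0, 0], 0.014]
    - [[0, 0, 0], [0, 0, 0], 0.0]
    - [[0, 0, 0], [0, 0, 0], 0.0]
    - [[0, 0, 0], [0, 0, 0], 0.0]

```text
time_s: 4.2
tcp_pos: [0.5226, 0.2583, 0.2004]
ee_rot: [[-0.85, -0.002, 0.527], [-0.527, -0.001, -0.85], [0.002, -1.0, -0.0]]
wrist_force: [-2.8, -2.3, 1.4]
gripper_width: 0.114
```

Emit:
jog_arm:
  series:
    - [[0, 0, 0], [0, 0, 0], 0.0]
    - [[0, 0, 0], [0, 0, 0], 0.0]
    - [[0, 0, 0], [0, 0, 0], 0.0]

```text
time_s: 4.58
tcp_pos: [0.5228, 0.2583, 0.2004]
ee_rot: [[-0.85, -0.001, 0.527], [-0.527, -0.001, -0.85], [0.002, -1.0, 0.0]]
wrist_force: [-4.6, -2.9, 2.1]
gripper_width: 0.11
```

Emit:
jog_arm:
  series:
    - [[0.001, 0, 0], [0, 0, 0], 0.0]
    - [[0, -0.004, 0], [0, 0, 0], 0.0]
    - [[0, -0.008, 0], [0, 0, 0], 0.0]
    - [[0, -0.008, 0], [0, 0, 0], 0.0]
    - [[0, -0.008, 0], [0, 0, 0], 0.0]
    - [[0, -0.008, 0], [0, 0, 0], 0.0]
    - [[0, -0.008, 0], [0, 0, 0], 0.0]
    - [[0, -0.008, 0], [0, 0, 0], 0.0]
    - [[0, -0.008, 0], [0, 0, 0], 0.0]

```text
time_s: 5.7
tcp_pos: [0.5225, 0.2584, 0.2611]
ee_rot: [[-0.85, 0.0, 0.527], [-0.527, 0.0, -0.85], [-0.0, -1.0, -0.0]]
wrist_force: [2.8, 0.3, -7.3]
gripper_width: 0.112
```

Emit:
jog_arm:
  series:
    - [[0, -0.008, 0], [0, 0, 0], 0.0]
    - [[0, -0.004, 0], [0, 0, 0], 0.0]
    - [[0, 0, 0], [0, 0, 0], 0.0]

```text
time_s: 6.08
tcp_pos: [0.5227, 0.2585, 0.2736]
ee_rot: [[-0.85, 0.001, 0.528], [-0.528, 0.001, -0.85], [-0.001, -1.0, 0.0]]
wrist_force: [0.9, 0.4, -3.9]
gripper_width: 0.115
```

Emit:
jog_arm:
  series:
    - [[0, -0.003, 0], [0, 0, 0], 0.0]
    - [[0, -0.003, 0], [0, 0, 0], 0.0]
    - [[0, -0.002, 0], [0, 0, 0], 0.0]

```text
time_s: 6.45
tcp_pos: [0.5224, 0.2584, 0.2804]
ee_rot: [[-0.85, -0.0, 0.527], [-0.527, -0.0, -0.85], [0.0, -1.0, -0.0]]
wrist_force: [3.0, 0.3, -8.6]
gripper_width: 0.111
```

Emit:
jog_arm:
  series:
    - [[0, -0.002, 0], [0, 0, 0], 0.0]
    - [[0, 0, 0], [0, 0, 0], 0.0]

```text
time_s: 6.7
tcp_pos: [0.5226, 0.2584, 0.2829]
ee_rot: [[-0.85, 0.0, 0.527], [-0.527, 0.0, -0.85], [-0.001, -1.0, 0.0]]
wrist_force: [2.0, 0.6, -7.4]
gripper_width: 0.114
```

Emit:
jog_arm:
  series:
    - [[0, -0.0015, 0], [0, 0, 0], 0.0]
    - [[0, 0, 0], [0, 0, 0], 0.0]

```text
time_s: 6.95
tcp_pos: [0.5226, 0.2584, 0.2844]
ee_rot: [[-0.85, 0.001, 0.527], [-0.527, 0.0, -0.85], [-0.001, -1.0, 0.0]]
wrist_force: [1.9, 0.8, -6.0]
gripper_width: 0.117
```

Emit:
jog_arm:
  series:
    - [[0, -0.0015, 0], [0, 0, 0], 0.0]
    - [[0, 0, 0], [0, 0, 0], 0.0]

```text
time_s: 7.2
tcp_pos: [0.5227, 0.2584, 0.2863]
ee_rot: [[-0.85, 0.001, 0.528], [-0.528, 0.001, -0.85], [-0.001, -1.0, 0.0]]
wrist_force: [0.4, 0.5, -4.8]
gripper_width: 0.112
```

Emit:
jog_arm:
  series:
    - [[0, -0.001, 0], [0, 0, 0], 0.0]
    - [[0, 0, 0], [0, 0, 0], 0.0]

```text
time_s: 7.45
tcp_pos: [0.5227, 0.2584, 0.287]
ee_rot: [[-0.85, 0.001, 0.527], [-0.527, 0.0, -0.85], [-0.001, -1.0, 0.0]]
wrist_force: [1.1, 0.2, -4.4]
gripper_width: 0.116
```

Emit:
jog_arm:
  series:
    - [[0, -0.001, 0], [0, 0, 0], 0.0]
    - [[0, 0, 0], [0, 0, 0], 0.0]

```text
time_s: 7.7
tcp_pos: [0.5226, 0.2584, 0.2877]
ee_rot: [[-0.85, 0.0, 0.527], [-0.527, 0.0, -0.85], [-0.0, -1.0, 0.0]]
wrist_force: [2.4, 0.7, -6.0]
gripper_width: 0.114
```

Emit:
jog_arm:
  series:
    - [[0, -0.001, 0], [0, 0, 0], 0.0]
    - [[0, 0, 0], [0, 0, 0], 0.0]

```text
time_s: 7.95
tcp_pos: [0.5223, 0.2583, 0.2881]
ee_rot: [[-0.85, -0.001, 0.527], [-0.527, -0.0, -0.85], [0.001, -1.0, -0.0]]
wrist_force: [1.5, 0.4, -8.1]
gripper_width: 0.11
```

Emit:
jog_arm:
  series:
    - [[0, -0.001, 0], [0, 0, 0], 0.0]
    - [[0, 0, 0], [0, 0, 0], 0.0]

```text
time_s: 8.2
tcp_pos: [0.5218, 0.2581, 0.2883]
ee_rot: [[-0.85, -0.002, 0.527], [-0.527, -0.001, -0.85], [0.003, -1.0, -0.0]]
wrist_force: [2.0, 1.6, -12.5]
gripper_width: 0.109
```

The force rises to 12.5 N with no further travel, so it has probably clicked. I'll relax and check the picture before letting go.

Emit:
jog_arm:
  series:
    - [[0, 0.002, 0], [0, 0, 0], 0.0]
    - [[0, 0, 0], [0, 0, 0], 0.0]

```text
time_s: 8.45
tcp_pos: [0.5226, 0.2585, 0.288]
ee_rot: [[-0.85, 0.001, 0.528], [-0.528, 0.0, -0.85], [-0.001, -1.0, 0.0]]
wrist_force: [1.3, 1.7, -7.3]
gripper_width: 0.113
```

Run:
```python
from h import *
ci=camera_info("scene");im=capture("scene")[:,:,::-1]
n=np.array([np.cos(np.radians(31.6)),np.sin(np.radians(31.6)),0])
p=proj(ci,[np.array([.5222,.2580,.118])+.012*n])[0];print(p)
u,v=p.round().astype(int)
cv2.imwrite("pics/s2.png",np.hstack([cv2.resize(im[v-60:v+60,u-40:u+40],(400,600),interpolation=2),cv2.resize(im[v-15:v+15,u-10:u+10],(400,600),interpolation=2)]))
```

```text
[390.24056062 189.88534344]
```

View pics/s2.png

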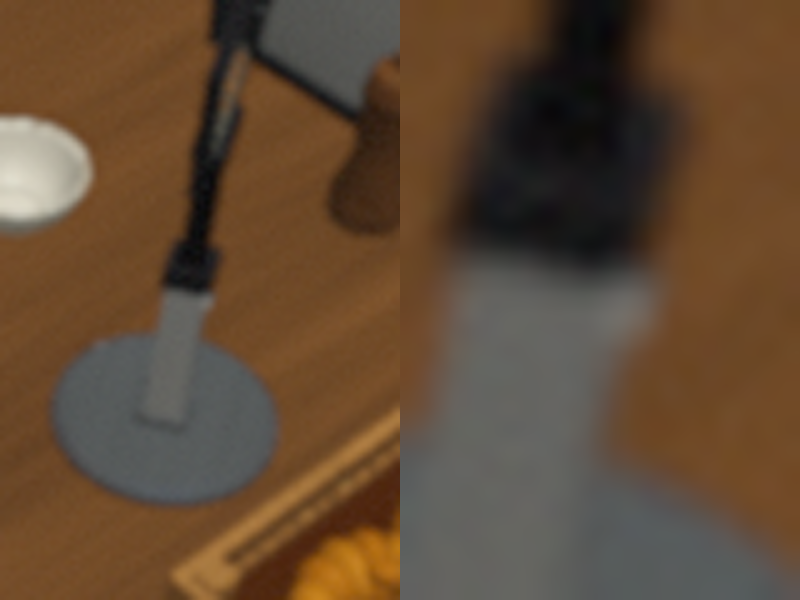

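A bright nub stands out of the tube's right edge just under the collar, at (630,310) in the enlarged crop, so the button is out. I'll give a gentle downward test before releasing.

Emit:
jog_arm:
  series:
    - [[0, 0.0015, 0], [0, 0, 0], 0.0]
    - [[0, 0, 0], [0, 0, 0], 0.0]

```text
time_s: 8.75
tcp_pos: [0.5227, 0.2585, 0.2878]
ee_rot: [[-0.849, 0.002, 0.528], [-0.528, 0.001, -0.849], [-0.002, -1.0, 0.0]]
wrist_force: [-0.9, 1.3, 0.5]
gripper_width: 0.116
```

Emit:
jog_arm:
  series:
    - [[0, 0.001, 0], [0, 0, 0], 0.0]
    - [[0, 0, 0], [0, 0, 0], 0.0]

```text
time_s: 9.0
tcp_pos: [0.5227, 0.2585, 0.2859]
ee_rot: [[-0.849, 0.001, 0.528], [-0.528, 0.001, -0.849], [-0.002, -1.0, 0.0]]
wrist_force: [-2.1, 2.3, 0.7]
gripper_width: 0.111
```

Emit:
jog_arm:
  series:
    - [[0, 0.0015, 0], [0, 0, 0], 0.0]
    - [[0, 0, 0], [0, 0, 0], 0.0]

```text
time_s: 9.25
tcp_pos: [0.5227, 0.2585, 0.2846]
ee_rot: [[-0.849, 0.001, 0.528], [-0.528, 0.001, -0.849], [-0.002, -1.0, 0.0]]
wrist_force: [-3.8, 2.2, 4.4]
gripper_width: 0.11
```

Emit:
jog_arm:
  series:
    - [[0, 0.001, 0], [0, 0, 0], 0.0]
    - [[0, 0, 0], [0, 0, 0], 0.0]

```text
time_s: 9.5
tcp_pos: [0.5228, 0.2585, 0.2846]
ee_rot: [[-0.849, 0.002, 0.528], [-0.528, 0.001, -0.849], [-0.003, -1.0, 0.0]]
wrist_force: [-3.4, 2.5, 7.4]
gripper_width: 0.113
```

Emit:
jog_arm:
  series:
    - [[0, 0.001, 0], [0, 0, 0], 0.0]
    - [[0, 0, 0], [0, 0, 0], 0.0]

```text
time_s: 9.75
tcp_pos: [0.5229, 0.2585, 0.2845]
ee_rot: [[-0.849, 0.003, 0.528], [-0.528, 0.001, -0.849], [-0.004, -1.0, 0.001]]
wrist_force: [-4.6, 1.8, 10.9]
gripper_width: 0.112
```

It now holds 10.9 N downward with no motion. The hard band from 0.2845 to 0.288 matches the ±1.5 mm play, so it is locked both ways. I'll unload, then open.

Emit:
jog_arm:
  series:
    - [[0, -0.002, 0], [0, 0, 0], 0.0]
    - [[0, -0.0015, 0], [0, 0, 0], 0.0]
    - [[0, 0, 0], [0, 0, 0], 0.0]

```text
time_s: 10.12
tcp_pos: [0.5226, 0.2585, 0.2847]
ee_rot: [[-0.85, -0.0, 0.527], [-0.527, 0.0, -0.85], [0.0, -1.0, -0.0]]
wrist_force: [-0.3, 1.6, 1.2]
gripper_width: 0.112
```

Emit:
jog_arm:
  series:
    - [[0, 0, 0], [0, 0, 0], 0.03]
    - [[0, 0, 0], [0, 0, 0], 0.06]
    - [[0, 0, 0], [0, 0, 0], 0.087]
    - [[0, 0, 0], [0, 0, 0], 0.087]
    - [[0, 0, 0], [0, 0, 0], 0.087]
    - [[0, 0, 0], [0, 0, 0], 0.087]
    - [[0, 0, 0], [0, 0, 0], 0.087]
    - [[0, 0, 0], [0, 0, 0], 0.087]

```text
time_s: 11.12
tcp_pos: [0.5225, 0.2583, 0.2851]
ee_rot: [[-0.85, 0.0, 0.527], [-0.527, -0.0, -0.85], [-0.0, -1.0, 0.0]]
wrist_force: [0.1, 0.1, 0.2]
gripper_width: 0.933
```

Emit:
jog_arm:
  series:
    - [[0, -0.03, 0], [0, 0, 0], 0.087]
    - [[0, -0.04, 0], [0, 0, 0], 0.087]
    - [[0, -0.04, 0], [0, 0, 0], 0.087]
    - [[0, 0, -0.05], [0, 0, 0], 0.087]
    - [[0, 0, -0.05], [0, 0, 0], 0.087]
    - [[0, 0, -0.05], [0, 0, 0], 0.087]
    - [[0, 0, 0], [0, 0, 0], 0.087]
    - [[0, 0, 0], [0, 0, 0], 0.087]

```text
time_s: 12.12
tcp_pos: [0.4433, 0.3857, 0.3951]
ee_rot: [[-0.849, 0.0, 0.528], [-0.528, -0.0, -0.849], [0.0, -1.0, 0.0]]
wrist_force: [0.6, 0.9, -0.2]
gripper_width: 0.996
```

Run:
```python
from h import *
s=sense();print(s['time_s'],s['tcp_pos'],s['wrist_force'],s['gripper_width'])
a=capture("scene")[:,:,::-1];t=capture("top")[:,:,::-1]
cv2.imwrite("pics/end.png",np.vstack([cv2.resize(a[100:340,130:490],(600,400)),cv2.resize(t[150:210,200:480],(600,129+70))]))
```

```text
12.125 [0.44334328 0.38574916 0.39507293] [ 0.60954998  0.86549732 -0.24823946] 0.996216046245581
```

View pics/end.png

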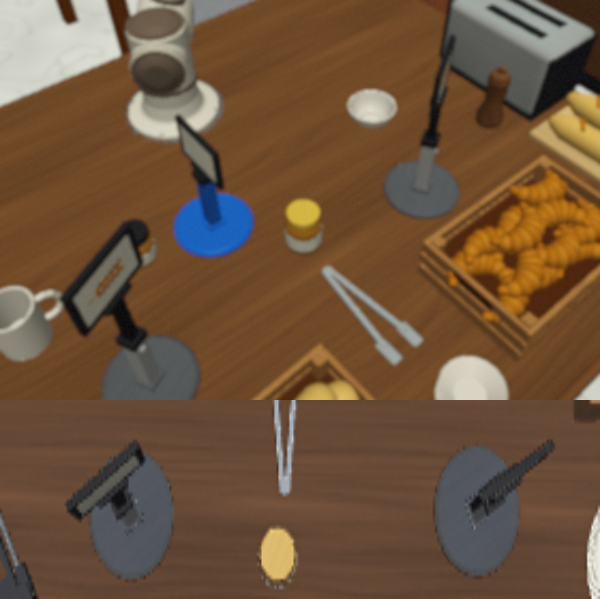

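The left sign (at (440,90)) is up, with its stand upright on the disc at (421,188). The right sign and everything else look unmoved, and the gripper is clear.

```bash
python3 -c "
from station import *
print(finish_job())"
```

```text
the job is handed in; nothing more can be done
None
```

The lowered sign, the left one behind the croissant crate, is up and locked. I let go and handed the job in at about 12 s of robot time.

- **Draw:** I pinched the top of the card frame and drew it up about 88 mm. The measured pull while it slid was about 4 to 9 N.
- **Lock check:** Pulling up to 12.5 N and pushing down to 10.9 N both met a stop. It moved about 3.5 mm between the two, slightly more than the roughly 3 mm of play expected. In the scene camera picture the button stands out just under the collar.
- **After release:** The final pictures show the sign up, the stand upright in its place, and the other sign and the objects in view looking unmoved. I judged that by eye and did not re-measure the stand's position. The gripper was open and clear, with the wrist force near zero.

No checks failed.

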